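# Roll the adhesive strips flush on the sprung bed

## Task

Take the hand roller off its two-rail rest by its wooden handle and roll it, in one straight pass from one end of the strip row to the other, across the five metal strips on the sprung bed, with steady downward pressure that keeps the bed sunk about half of its travel without bottoming it out, so that every strip is pressed down flush with the bed's frame. Touch the bed and strips with the roller only, then hang the roller upright on its rest again as it was and let go, leaving the other things on the bench where they are.

Things in the scene. Friction and masses are not known exactly. Their poses are not given: they have to be found in the camera images.
- roller_grip (a point): Middle of the hand roller's upright wooden handle, 40 mm (its x) by 30 mm (its y), 80 mm tall: 27 mm below the handle's top, 53 mm above the steel plate's top, 59 mm above the plate's underside, 115 mm above the drum's lowest line. z is up. Half a turn about z makes no difference. Pinch the handle by its 30 mm sides, across y.
- drum (a joint): Turning of the roller's drum in its fork, rad, 0 at the start, either sign; 1 rad is 25 mm of rolling.
- rest_top (a point): Point of the fixed roller rest midway between its two upright plywood rails, level with their tops (66 mm above the bench). The roller hangs with its steel plate lying across both rail tops, drum down between the rails, its y along the rest's y; its handle point is then 59 mm above this point.
- rest: The roller rest: grey plate 110 by 120 mm with two parallel upright rails, 100 mm long along x, 10 mm thick, middles at y = +-40 mm, so 70 mm clear between them. Origin under its centre at the bench; axes as rest_top.
- bed_top (a point): Middle of the sprung bed's table, level with the top of its frame (50 mm above the bench when not pressed; it sinks with the table). Five metal strips lie side by side along y, each 60 mm (x) by 25 mm (y), middles at y = -52, -26, 0, 26, 52 mm; at the start their tops stand 4 mm above the frame. Roll along y, the drum's axle along x.
- bed: The sprung table with its strips, grey, 90 mm (x) by 190 mm (y), over a fixed foot of 110 by 210 mm. Its frame has flat ends beyond the strip row, from 66 to 95 mm from the middle along y, and rails 13 mm wide along both sides, which the drum also runs on. Axes as bed_top, origin 20 mm below that point.
- bed_press (a joint): How far the table is pressed down, m: 0 at rest, 0.015 bottomed. It takes 3.3 N to start and then 1.1 N more per mm; it springs back up when released.
- strip0 (a joint): How far the strip at y = -52 mm of the bed is pressed in, m: 0 proud, 0.004 flush with the frame. It gives way at about 5 N and stays where it is left.
- strip1 (a joint): How far the strip at y = -26 mm of the bed is pressed in, m: 0 proud, 0.004 flush with the frame. It gives way at about 5 N and stays where it is left.
- strip2 (a joint): How far the strip at y = 0 mm of the bed is pressed in, m: 0 proud, 0.004 flush with the frame. It gives way at about 5 N and stays where it is left.
- strip3 (a joint): How far the strip at y = 26 mm of the bed is pressed in, m: 0 proud, 0.004 flush with the frame. It gives way at about 5 N and stays where it is left.
- strip4 (a joint): How far the strip at y = 52 mm of the bed is pressed in, m: 0 proud, 0.004 flush with the frame. It gives way at about 5 N and stays where it is left.
- roller: The hand roller, 0.4 kg: wooden handle on a flat steel plate (60 mm in x, 100 mm in y, 6 mm thick); under it a fork with a free-turning black rubber drum, 50 mm diameter, 70 mm long, axle along x, so it rolls along y. Origin at the middle of the drum's lowest line, 115 mm below roller_grip; same axes.
- terminal_3: Bystander: white screw terminal strip, 102 mm long, 23 mm wide, 16 mm tall, lying loose between the bed and the rest.
- solder_reel: Bystander: loose reel of solder wire standing on its flange, 62 to 70 mm across, 58 mm tall, behind the work.
- tape_black: Bystander: loose roll of black tape lying flat, 70 mm across, 19 mm tall, behind the work.
Not all that is in view belongs to the job. What is shaped like the rest but turquoise is not meant.

How it is judged:
By the outcome, as a careful person would: the job done as asked, in the order asked, and still so for the second after the job is handed in, with the robot touching nothing.
It also fails if it takes over 58 s, if anything falls off the work surface, if the arm or the gripper's body presses on something with over 40 N, if the wrist force passes 120 N, or if a joint passes its speed limit or range.

## Robot

A 6-joint arm with a two-finger parallel gripper is mounted at the origin on a cart in front of the work surface, level with it; the furniture and walls round the work are solid. World frame = base frame: x ahead of the robot, y to its left, z up, the work surface at z = 0. Lengths are in m, angles in rad, forces in N, time in s.
With the tool pointing down it reaches from about 0.275 to 0.975 m from the base axis. Payload 8.4 kg.
Tool frame: the origin (TCP) lies between the finger pads; the fingertips stand 25 mm ahead of it and the grasp point (between the pads) lies 6 mm ahead of it (bot.tip_extent is the distance from the TCP to the fingertips, in m); z points along the fingers, x is the direction in which the jaws open and shut, and the axes are right-handed (so a half turn about z gives the same grasp; the last joint's range is limited). The gripper opens to 92 mm and grips with 3 to 60 N. Pads are 20 mm wide; open, the fingers measure 128 mm over their backs; the gripper's body (75 mm by 189 mm) begins 69 mm behind the grasp point.
Start: joints at [1.33, 0.353, 1.633, -0, 1.155, -0.002], TCP at [0.148, 0.607, 0.24] pointing down, gripper open.
Joint ranges: [-2.63, 2.63], [-0.92, 2.1], [0.06, 2.66], [-1.3, 4.44], [0, 2.69], [-3.02, 3.02]. Speed limits (rad/s): [2.22, 2.22, 2.79, 3.14, 3.14, 3.14].

## Interface

Orientations are given as a rotation vector (axis times angle).
In Python, from station import bot, solver, viewer, hand_in gives the robot as it stands. Calls block until the motion is done:
- bot.reach(position, orientation): joint-space move of the TCP to a pose.
- bot.move_l(position, max_speed=0.15, ori=None, contact_N=None): straight line of the TCP; ori=None keeps the orientation; max_speed is the mean speed in m/s. With contact_N (N) it stops when the force on the tool has changed by that much, and returns True; else False.
- bot.goto_joints(angles): joint-space move.
- bot.grip(opening, squeeze=None): opening from 0.0 (shut) to 1.0 (fully open); squeeze is the grip in N (None keeps the last); returns when the fingers have stopped.
- bot.hold(seconds).
- solver.inverse_kinematics(position, orientation): joint angles nearest the present ones, or None.
- bot.read_state(): the state.
- viewer.camera(name): name is "scene" or "side" or "wrist"; returns the picture (384x512x3 uint8, red, green, blue); there is no depth.
- viewer.camera_params(name): a dict with "fx", "fy", "cx", "cy" (pixels), "k1" (the pictures are not rectified: a ray, as slopes to the right and down, at radius r is drawn at 1 + k1 r^2 times it, then the intrinsics apply), "R" (3x3) and "t" (3): a world point X has camera coordinates R X + t; the wrist camera has in their place "T_tool_cam" (4x4, takes a point from camera to tool coordinates, whose origin is the TCP and whose axes are the tool frame's). Camera axes: x right, y down, z forward; pixel columns grow to the right and rows downward; lengths in m; the calibration is good to about 2 mm. A picture is of the moment at which its call begins: read the wrist's pose just before it. camera_params takes no time and is no camera call.
A pose or a line that the arm cannot do raises bot.IKError and nothing moves.
- hand_in(): hands the job in, once; it reports no verdict.
Trained networks look in the newest picture that a camera, given by its name, has taken for a name from the list of things; names that differ only in an ending like _2 or _b are one class to them, and where a whole thing is asked for, a point or a joint stands for the part that bears it (a point fixed in the world has none). Each returns a list of dicts, best first, with "score" (0 to 1); they miss things now and then, are a little off and sometimes report something else, mostly with a low value. They report only what shows in the picture. A call takes as long as a camera call. They do not tell look-alikes from the thing itself.
- viewer.search_frame(camera, query): "bbox" ([centre column, centre row, width, height] as shares, 0 to 1, of the picture: columns of its width, rows of its height, round what is visible of it).
The state is a dict: "time_s": time; "qpos": joint angles; "qd": joint speeds; "joint_torque": joint torques, N m; "position": TCP position; "tcp_rot": TCP orientation; "ft_force": force on the tool from outside, world axes, zero at the start; "ft_torque": the same for the moment, N m; "finger_gap": opening from 0.0 (shut) to 1.0 (fully open).
Only numpy, scipy, OpenCV 4.12 (cv2) and the standard library are available. Lean on these libraries where they do the work, as an engineer would, in place of code of your own. Each camera call takes 0.05 s, during which the arm holds its last target.

## Working session

There is one attempt and no reset: what is moved stays moved. The work goes in short steps, each a Python script; the robot and the scene stay as the last script left them, time stands still between calls to the robot, and variables do not carry over. Pictures are saved under pics/ and viewed, and the job is handed in when it is done.

```bash
ls; mkdir -p pics; python3 - <<'E'
from station import bot, solver, viewer
import cv2
for c in ["scene","side","wrist"]:
    im=viewer.camera(c); cv2.imwrite(f"pics/{c}0.png",im[:,:,::-1])
    print(c,viewer.camera_params(c))
    for q in ["roller","rest","bed","terminal_3"]:
        r=viewer.search_frame(c,q); print(q,[(round(d['score'],2),[round(b*s) for b,s in zip(d['bbox'],(512,384,512,384))]) for d in r[:3]])
s=bot.read_state();print(s)
E
```

```text
pics
scene {'fx': 458.7940649495286, 'fy': 458.7940649495286, 'cx': 264.018107533536, 'cy': 193.17327089332488, 'k1': -0.03406327326606008, 'R': array([[ 0.68155951, -0.73165726,  0.01242078],
       [-0.40563441, -0.39187838, -0.82576756],
       [ 0.60904626,  0.55777144, -0.56387381]]), 't': array([-0.32293276,  0.30427177,  1.1693315 ])}
roller [(0.57, [234, 175, 24, 33])]
rest [(0.83, [177, 198, 26, 35]), (0.72, [334, 254, 67, 47]), (0.67, [231, 191, 34, 38])]
bed [(0.61, [333, 252, 66, 54])]
terminal_3 [(0.76, [270, 224, 27, 17]), (0.63, [331, 257, 68, 52])]
side {'fx': 374.0255224931091, 'fy': 374.0255224931091, 'cx': 257.00401503629183, 'cy': 184.13100252449422, 'k1': -0.050576245268061086, 'R': array([[-0.97305883, -0.23045231, -0.00694516],
       [-0.12565821,  0.55535226, -0.82206684],
       [ 0.19330421, -0.79904668, -0.56934864]]), 't': array([0.50164876, 0.1655165 , 0.85402228])}
roller [(0.92, [230, 259, 49, 65])]
rest [(0.87, [230, 286, 69, 54]), (0.58, [316, 340, 90, 87])]
bed [(0.89, [284, 164, 51, 41])]
terminal_3 [(0.49, [266, 221, 20, 30])]
wrist {'fx': 322.735
[... 496 characters left out ...]
[114, 366, 13, 26])]
bed []
terminal_3 []
{'time_s': 0.75, 'qpos': array([ 1.32964231e+00,  3.52955853e-01,  1.63338075e+00,  2.89297664e-05,
        1.15519661e+00, -2.42636594e-03]), 'qd': array([ 0.0005103 , -0.00134521,  0.00208995, -0.00145597, -0.0006658 ,
       -0.00027419]), 'joint_torque': array([-3.21197640e-04, -5.93652928e+01, -3.34544885e+01,  6.96933735e-02,
        1.56961824e-02, -7.85832003e-05]), 'position': array([0.14780312, 0.60728969, 0.23961881]), 'tcp_rot': array([-2.47013171e+00, -1.94105453e+00, -4.79381805e-05]), 'ft_force': array([ 0.00851562, -0.03092845,  0.09355474]), 'ft_torque': array([-0.00181691,  0.05914535, -0.02269263]), 'finger_gap': 1.003173230413234}
```

```bash
python3 - <<'E'
import cv2
for c in ["scene","side"]:
    im=cv2.imread(f"pics/{c}0.png"); 
    cv2.imwrite(f"pics/{c}0b.png",cv2.resize(im,(800,600),interpolation=cv2.INTER_CUBIC))
E
```

```text
(no output)
```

View pics/scene0b.png

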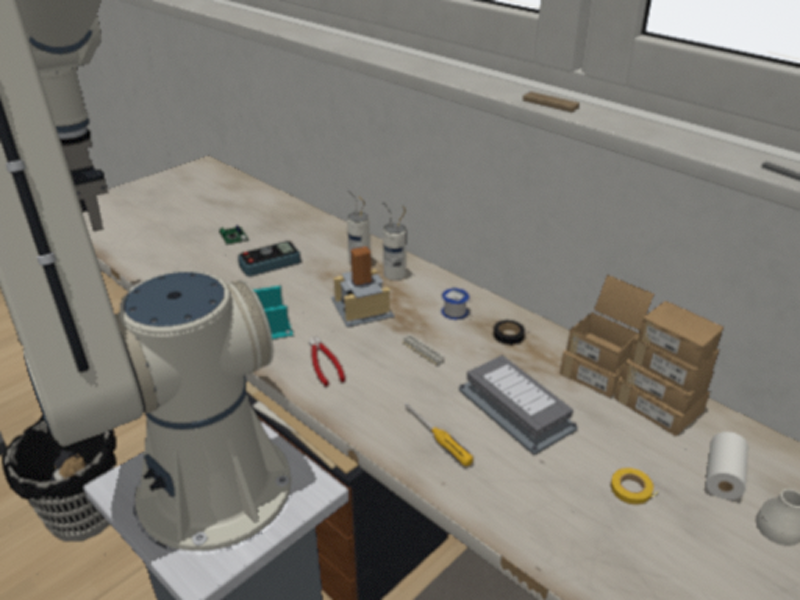

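View pics/side0b.png

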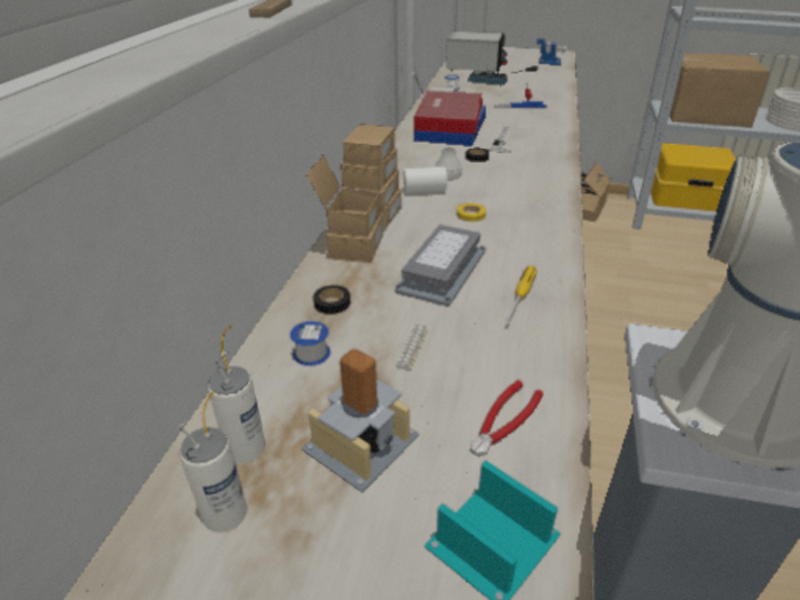

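View pics/wrist0.png

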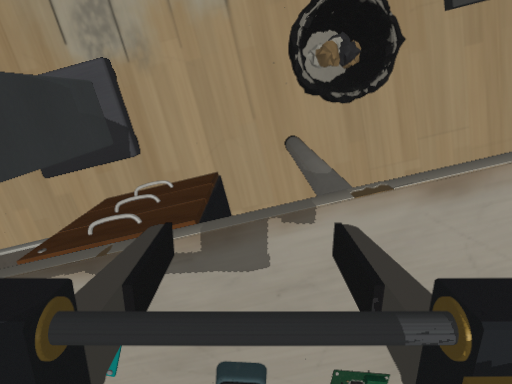

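```bash
cat > h.py <<'E'
import numpy as np, cv2
from scipy.spatial.transform import Rotation as Ro
from scipy.optimize import least_squares
def params(viewer,c,st=None):
    p=viewer.camera_params(c)
    if c=="wrist":
        T=np.eye(4); T[:3,:3]=Ro.from_rotvec(st['tcp_rot']).as_matrix(); T[:3,3]=st['position']
        W=np.linalg.inv(T@p['T_tool_cam']); p['R']=W[:3,:3]; p['t']=W[:3,3]
    return p
def proj(p,X):
    X=np.atleast_2d(X); c=X@p['R'].T+p['t']; s=c[:,:2]/c[:,2:]
    s=s*(1+p['k1']*(s**2).sum(1,keepdims=True))
    return np.c_[p['fx']*s[:,0]+p['cx'],p['fy']*s[:,1]+p['cy']]
def onz(p,uv,z):
    d=np.array([(uv[0]-p['cx'])/p['fx'],(uv[1]-p['cy'])/p['fy']]); s=d.copy()
    for _ in range(10): s=d/(1+p['k1']*(s@s))
    o=-p['R'].T@p['t']; r=p['R'].T@np.r_[s,1]
    return o+r*(z-o[2])/r[2]
def pose(x,y,yaw,pts):
    c,s=np.cos(yaw),np.sin(yaw); pts=np.asarray(pts,float)
    return pts@np.array([[c,s,0],[-s,c,0],[0,0,1]])+[x,y,0]
E
python3 - <<'E'
from h import *
from station import viewer
sc=params(viewer,'scene'); si=params(viewer,'side'); k=.64
for n,a,b,z in [('handletop',(361,250),(358,355),.152),('bed',(518,388),(443,258),.054),('bedfootcorner L/..',(460,388),(398,292),.0),('bedfoot near',(542,449),(447,302),0),('term',(424,350),(412,346),.016),('decoy',(272,312),(495,540),0.02),('cap1',(396,230),(232,380),.1),('cap2',(358,216),(207,445),.1),('reel',(456,296),(310,330),.058)]:
    print(n,onz(sc,np.array(a)*k,z).round(3),onz(si,np.array(b)*k,z).round(3))
E
```

```text
handletop [0.521 0.195 0.152] [0.523 0.194 0.152]
bed [ 0.491 -0.245  0.054] [ 0.485 -0.207  0.054]
bedfootcorner L/.. [ 0.467 -0.131  0.   ] [ 0.56  -0.157  0.   ]
bedfoot near [ 0.443 -0.338  0.   ] [ 0.465 -0.146  0.   ]
term [ 0.492 -0.015  0.016] [0.497 0.006 0.016]
decoy [0.358 0.308 0.02 ] [0.332 0.319 0.02 ]
cap1 [0.704 0.27  0.1  ] [0.688 0.221 0.1  ]
cap2 [0.691 0.386 0.1  ] [0.667 0.326 0.1  ]
reel [0.638 0.026 0.058] [0.649 0.053 0.058]
```

```bash
python3 - <<'E'
from h import *
from station import bot,viewer
import pickle
R=Ro.from_matrix(np.array([[0,1,0],[1,0,0],[0,0,-1]]).T).as_rotvec()
print(R)
bot.reach([0.42,0.20,0.33],R); 
out={}
for i,y in enumerate([0.20,-0.21]):
    if i: bot.reach([0.40,y,0.33],R)
    st=bot.read_state(); im=viewer.camera("wrist"); p=params(viewer,"wrist",st)
    cv2.imwrite(f"pics/w{i}.png",im[:,:,::-1]); out[i]=p; print(st['time_s'],st['position'],np.abs(st['qd']).max())
    for q in ["roller","rest","bed"]:
        r=viewer.search_frame("wrist",q); print(q,[(round(d['score'],2),[round(b*s) for b,s in zip(d['bbox'],(512,384,512,384))]) for d in r[:3]])
pickle.dump(out,open("p.pkl","wb"))
for i in (0,1):
    cv2.imwrite(f"pics/w{i}b.png",cv2.resize(cv2.imread(f"pics/w{i}.png"),(800,600),interpolation=cv2.INTER_CUBIC))
E
```

```text
[2.22144147 2.22144147 0.        ]
2.5583 [0.41990786 0.20055353 0.32986788] 0.0051012994676963835
roller [(0.87, [249, 238, 84, 84]), (0.59, [7, 216, 14, 64])]
rest [(0.81, [335, 90, 119, 115]), (0.62, [253, 224, 95, 100])]
bed [(0.81, [6, 216, 11, 63])]
4.275 [ 0.40034907 -0.20942145  0.33001708] 0.011331424075894303
roller [(0.53, [506, 253, 9, 28])]
rest [(0.69, [485, 226, 52, 83])]
bed [(0.81, [226, 218, 140, 81])]
```

View pics/w0b.png

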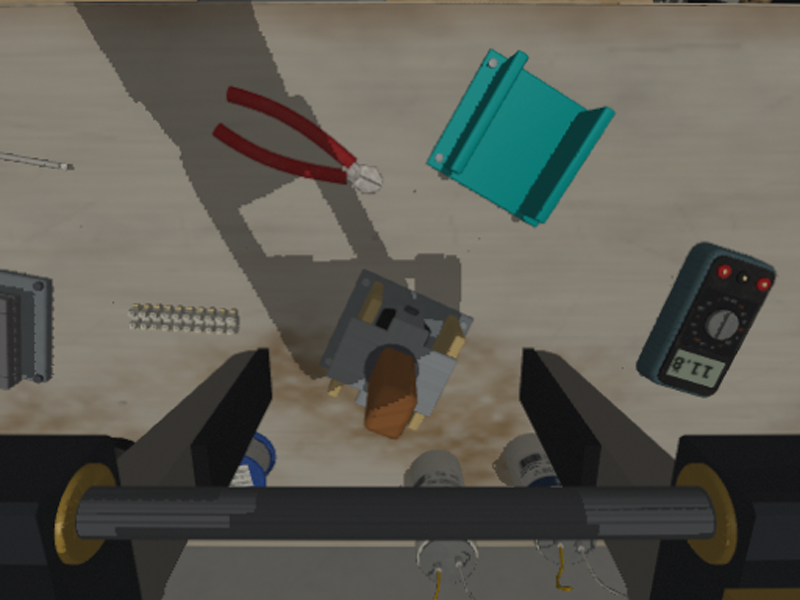

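View pics/w1b.png

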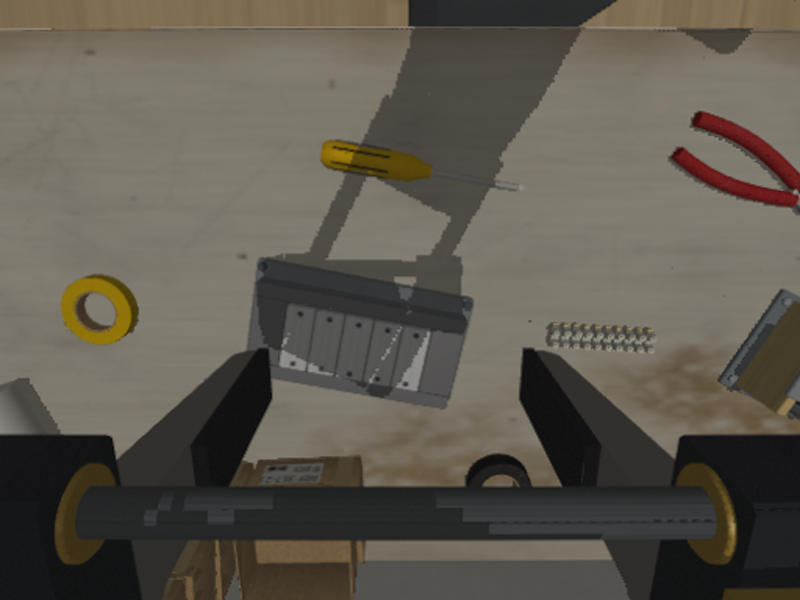

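```bash
python3 - <<'E'
import cv2
def crop(f,x,y,w,h,s,o): cv2.imwrite(o,cv2.resize(cv2.imread(f)[y:y+h,x:x+w],None,fx=s,fy=s,interpolation=cv2.INTER_CUBIC))
crop("pics/w0.png",195,165,120,120,5,"pics/c0.png")
crop("pics/w1.png",150,155,160,115,5,"pics/c1.png")
crop("pics/scene0.png",205,145,60,65,9,"pics/c2.png")
crop("pics/scene0.png",285,220,95,75,8,"pics/c3.png")
crop("pics/side0.png",185,215,90,100,6,"pics/c4.png")
E
```

```text
(no output)
```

View pics/c0.png

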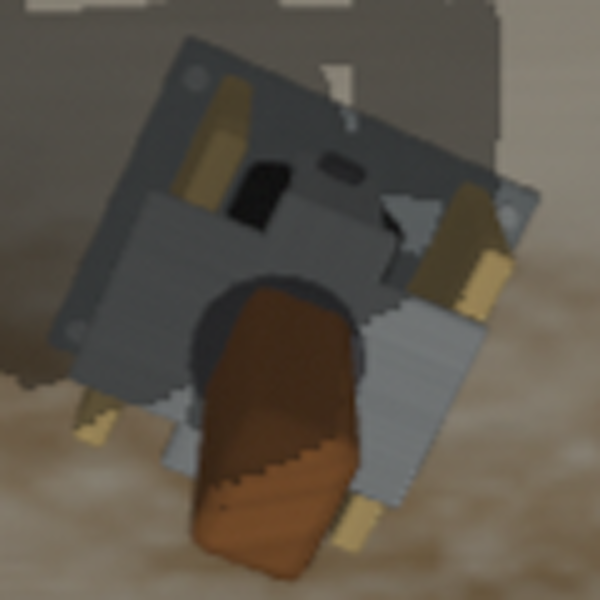

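View pics/c1.png

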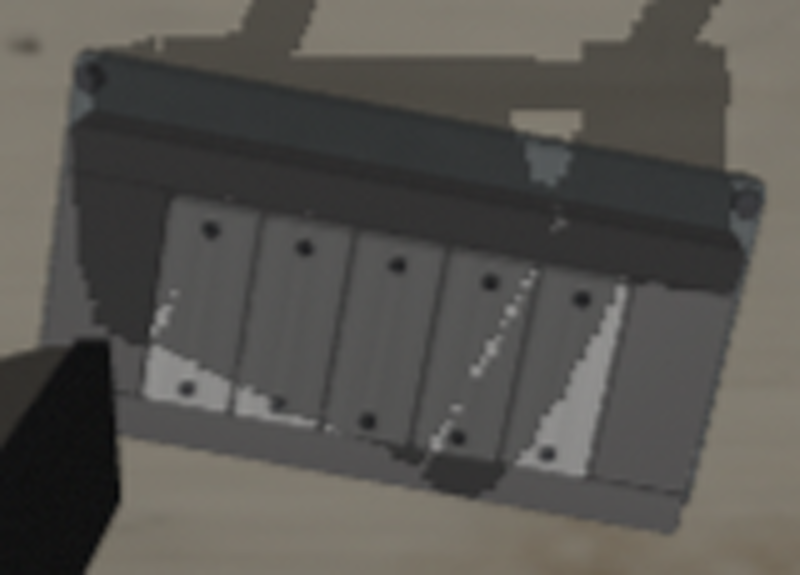

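View pics/c4.png

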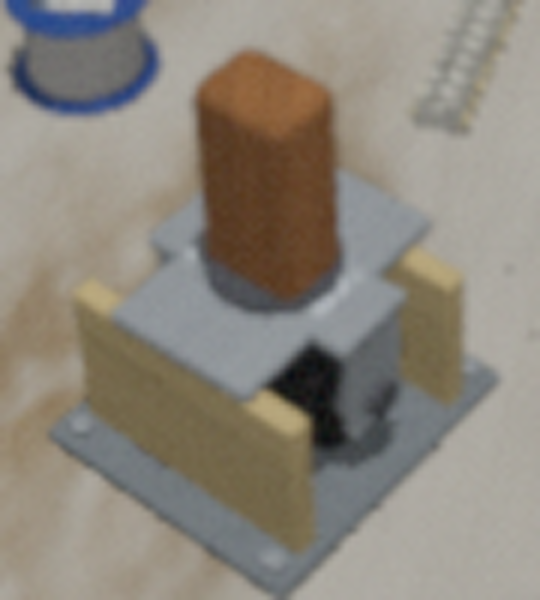

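```bash
cat > fit.py <<'E'
from h import *
from station import viewer
import pickle
P=pickle.load(open("p.pkl","rb")); si=params(viewer,'side'); sc=params(viewer,'scene')
def mk(L,off,s): return np.array([[a/s+off[0],b/s+off[1]] for a,b in L])
def fit(groups,x0,name):
    def res(v,full=False):
        r=[]
        for p,uv,m in groups:
            d=proj(p,pose(*v,np.array(m)/1000))-uv; r.append(d)
        return r if full else np.vstack(r).ravel()
    s=least_squares(res,x0,loss='soft_l1')
    print(name,s.x.round(4)); 
    for d in res(s.x,True): print(d.round(1).tolist())
    return s.x
w0=mk([(150,193),(485,328),(400,505),(70,375)],(195,165),5); m0=[(-30,-50,72),(-30,50,72),(30,50,72),(30,-50,72)]
sd=mk([(115,310),(250,395),(340,170),(430,225)],(185,215),6); ms=[(30,50,72),(-30,50,72),(30,-50,72),(-30,-50,72)]
fit([(P[0],w0,m0)],[.52,.195,-.43],'roller w'); fit([(si,sd,ms)],[.52,.195,-.43],'roller s')
w0=mk([(515,258),(335,545),(358,552),(95,445),(75,432)],(195,165),5); m0=[(-50,45,66),(50,35,66),(50,45,66),(50,-35,66),(50,-45,66)]
sd=mk([(75,290),(305,435),(310,410),(463,275),(440,290)],(185,215),6); ms=[(50,45,66),(-50,45,66),(-50,35,66),(-50,-45,66),(-50,-35,66)]
w2=mk([(187,37),(540,197),(50,345)],(195,165),5);m2=[(-55,-60,6),(-55,60,6),(55,-60,6)]
fit([(P[0],w0,m0),(P[0],w2,m2)],[.52,.195,-.43],'rest w'); fit([(si,sd,ms)],[.52,.195,-.43],'rest s')
w=mk([(172,195),(628,278),(590,475),(145,395)],(150,155),5); m=[(-30,-64.5,54),(-30,64.5,54),(30,64.5,54),(30,-64.5,54)]
wb=mk([(75,175),(735,293),(675,530)],(150,155),5); mb=[(-45,-95,50),(-45,95,50),(45,95,50)]
fit([(P[1],w,m),(P[1],wb,mb)],[.49,-.225,-.19],'bed w')
E
python3 fit.py
```

```text
roller w [ 0.5226  0.1979 -0.4101]
[[-0.2, -1.3], [1.6, -0.3], [0.0, 0.8], [-0.8, 0.7]]
roller s [ 0.5176  0.1998 -0.4765]
[[0.4, -0.3], [-0.5, 0.9], [-2.8, -3.5], [3.6, 0.4]]
rest w [ 0.5241  0.2013 -0.4345]
[[1.0, 0.1], [-1.3, -0.4], [0.4, 0.8], [1.5, 0.9], [-1.1, 0.8]]
[[-0.3, -0.8], [0.8, -0.6], [-1.2, -0.5]]
rest s [ 0.5243  0.2015 -0.4368]
[[-1.1, -0.0], [-2.2, 0.1], [0.4, 1.0], [0.6, -0.8], [1.4, -0.5]]
bed w [ 0.4924 -0.2454 -0.1932]
[[-0.5, 0.5], [0.9, 1.0], [-0.4, 0.2], [-0.7, 0.4]]
[[-1.3, -10.8], [3.0, -9.0], [0.8, 0.7]]
```

View pics/c3.png

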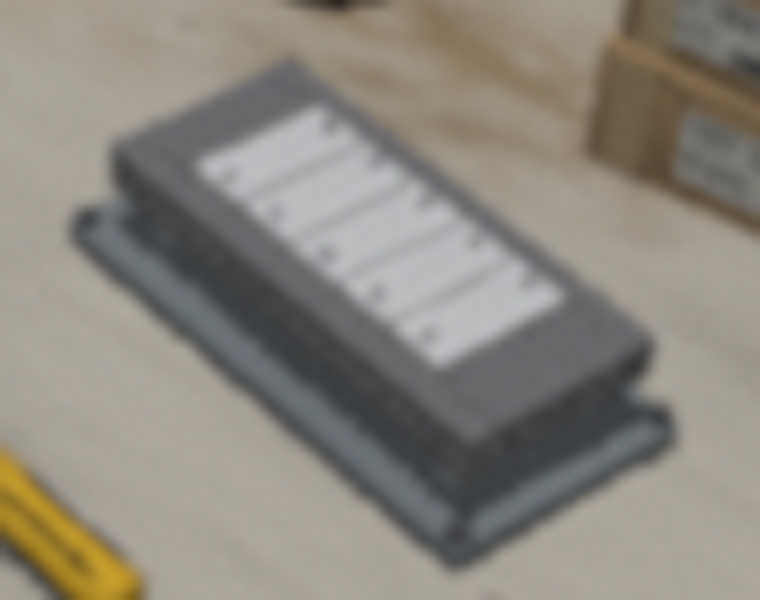

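```bash
cat >> fit.py <<'E'
print('---')
wb[:2]=mk([(75,123),(745,245)],(150,155),5)
s3=mk([(197,165),(315,105),(568,295),(440,368)],(285,220),8); m3=[(-30,64.5,54),(30,64.5,54),(30,-64.5,54),(-30,-64.5,54)]
fit([(P[1],w,m),(P[1],wb,mb)],[.49,-.225,-.19],'bed w')
fit([(sc,s3,m3)],[.49,-.225,-.19],'bed sc')
print(onz(si,(229.2,230.5),.152),onz(P[0],(250.2,264.4),.152))
E
python3 fit.py | sed -n '/---/,$p'
```

```text
---
bed w [ 0.4919 -0.2454 -0.1903]
[[-0.5, 0.2], [0.9, 0.5], [-0.2, -0.2], [-0.6, 0.1]]
[[-1.4, -0.7], [1.1, -0.0], [1.0, 0.2]]
bed sc [ 0.4907 -0.2473 -0.1923]
[[-0.4, -0.0], [0.2, -0.1], [-0.1, 0.3], [0.2, -0.2]]
[0.52049223 0.20255539 0.152     ] [0.52157303 0.19786247 0.152     ]
```

```bash
cat >> h.py <<'E'
def ori(yaw):
    c,s=np.cos(yaw),np.sin(yaw)
    x=np.array([-s,c,0]); z=np.array([0,0,-1.]); y=np.cross(z,x)
    return Ro.from_matrix(np.c_[x,y,z]).as_rotvec()
E
python3 - <<'E'
from h import *
from station import bot,viewer
bot.reach([0.522,0.200,0.23],ori(-.434))
st=bot.read_state(); im=viewer.camera("wrist"); p=params(viewer,"wrist",st)
im=im[:,:,::-1].copy()
X=pose(.522,.200,-.434,np.array([(-20,-15,152),(-20,15,152),(20,15,152),(20,-15,152)])/1000)
uv=proj(p,X); cv2.polylines(im,[uv.round().astype(int)],True,(0,255,0),1)
X=pose(.5242,.2014,-.4355,np.array([(-50,-45,66),(-50,45,66),(50,45,66),(50,-45,66)])/1000)
cv2.polylines(im,[proj(p,X).round().astype(int)],True,(255,0,255),1)
X=pose(.522,.200,-.434,np.array([(-30,-50,72),(-30,50,72),(30,50,72),(30,-50,72)])/1000)
cv2.polylines(im,[proj(p,X).round().astype(int)],True,(0,255,255),1)
cv2.imwrite("pics/w2.png",cv2.resize(im,(800,600)))
print(st['time_s'],st['position'],st['ft_force'])
E
```

```text
6.0917 [0.52220458 0.19938645 0.23024008] [ 0.32519182 -0.27714638  0.45812156]
```

View pics/w2.png

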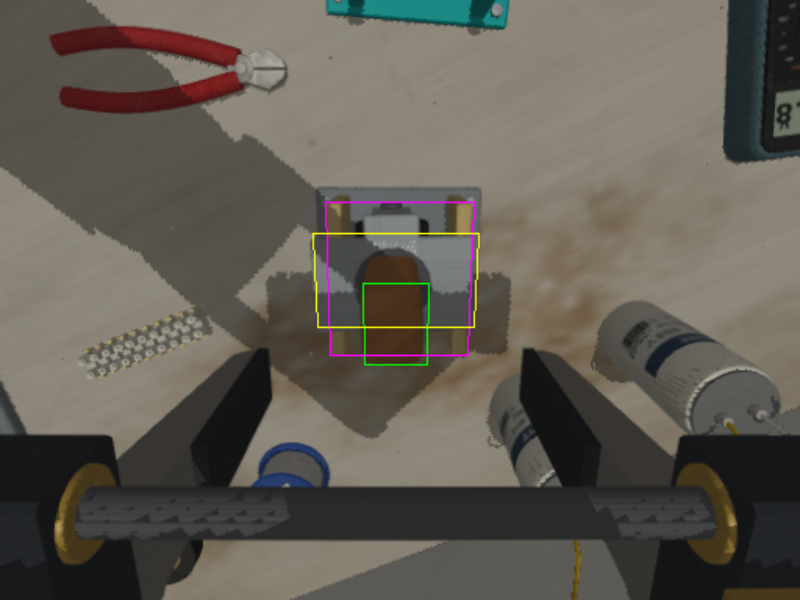

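```bash
python3 - <<'E'
from h import *
from station import bot,viewer
p=np.array([0.5225,0.2005,0.131])
def s(n):
    st=bot.read_state(); print(n,round(st['time_s'],2),st['position'].round(4),st['ft_force'].round(2),st['ft_torque'].round(3),round(st['finger_gap'],3))
print(bot.move_l(p,max_speed=.1,ori=ori(-.434),contact_N=6)); s('down')
bot.grip(0.0,squeeze=50); s('grip')
bot.move_l(p+[0,0,.002],max_speed=.02); s('up2')
bot.move_l(p+[0,0,.10],max_speed=.1); bot.hold(.3); s('up')
im=viewer.camera("wrist");cv2.imwrite("pics/w3.png",cv2.resize(im[:,:,::-1],(800,600)))
im=viewer.camera("side");cv2.imwrite("pics/s3.png",cv2.resize(im[150:330,150:330,::-1],(600,600)))
E
```

```text
False
down 7.28 [0.5229 0.2007 0.1316] [-0.01  0.44 -0.11] [-0.015  0.067 -0.004] 0.998
grip 8.24 [0.522  0.2001 0.1309] [-2.66 -3.24  4.01] [-0.591  0.439  0.038] 0.323
up2 8.49 [0.5226 0.2007 0.1328] [ 0.5   0.48 -3.48] [-0.008 -0.005  0.059] 0.323
up 9.93 [0.5224 0.2005 0.2306] [ 0.47  0.48 -3.94] [-0.051  0.008  0.024] 0.328
```

View pics/w3.png

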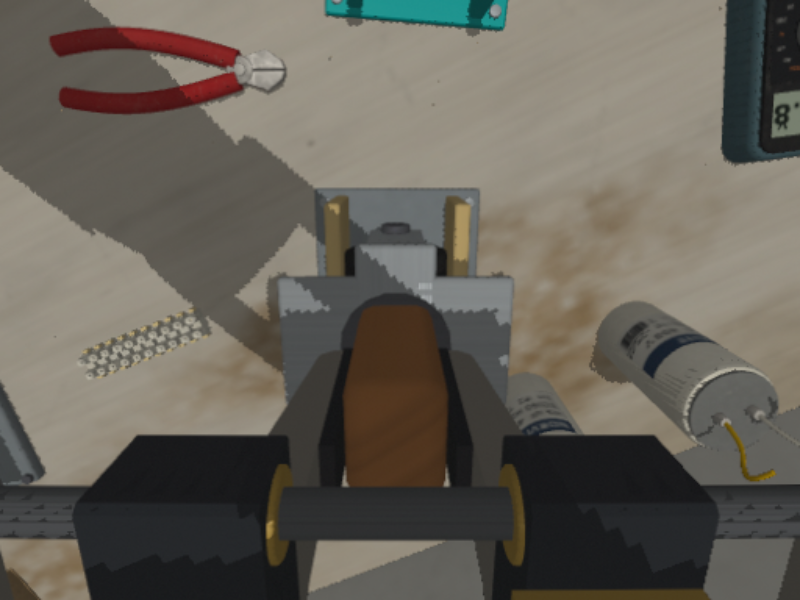

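View pics/s3.png

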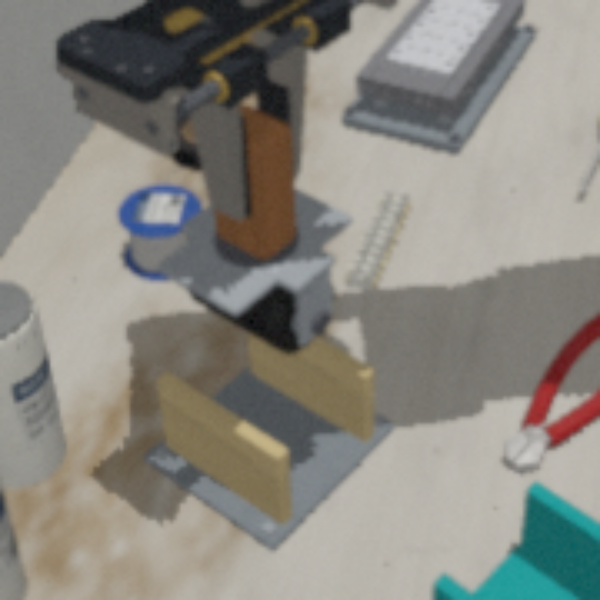

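```bash
python3 - <<'E'
from h import *
from station import bot,viewer
B=(0.4915,-0.246,-0.191)
def s(n):
    st=bot.read_state(); print(n,round(st['time_s'],2),st['position'].round(4),st['ft_force'].round(2),st['ft_torque'].round(3),round(st['finger_gap'],3)); return st
a=pose(*B,[(0,.081,.21)])[0]
bot.reach(a,ori(B[2])); bot.hold(.3); s('hover')
a[2]=.160
print(bot.move_l(a,max_speed=.02,contact_N=2.5)); st=s('contact')
im=viewer.camera("side");cv2.imwrite("pics/s4.png",cv2.resize(im[100:250,210:360,::-1],(600,600)))
im=viewer.camera("scene");cv2.imwrite("pics/s5.png",cv2.resize(im[180:310,270:400,::-1],(600,600)))
E
```

```text
hover 11.7 [ 0.5071 -0.1659  0.21  ] [ 0.3  -0.32 -4.96] [0.046 0.058 0.009] 0.326
True
contact 13.47 [ 0.5068 -0.1664  0.1697] [0.35 0.11 0.31] [-0.115 -0.329  0.003] 0.324
```

View pics/s4.png

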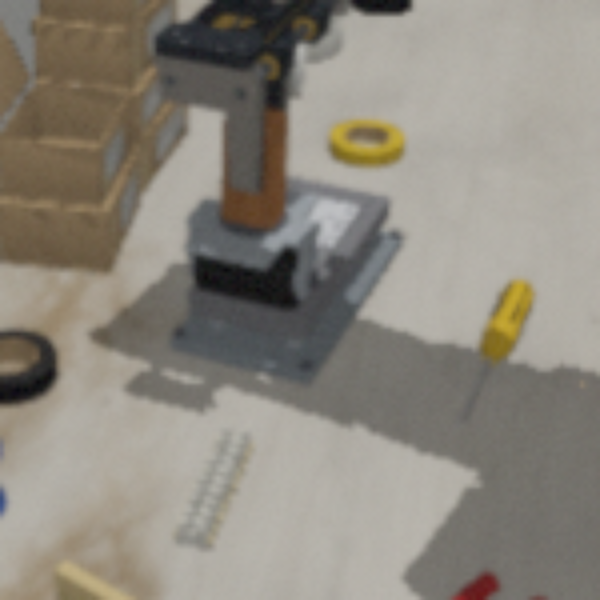

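View pics/s5.png

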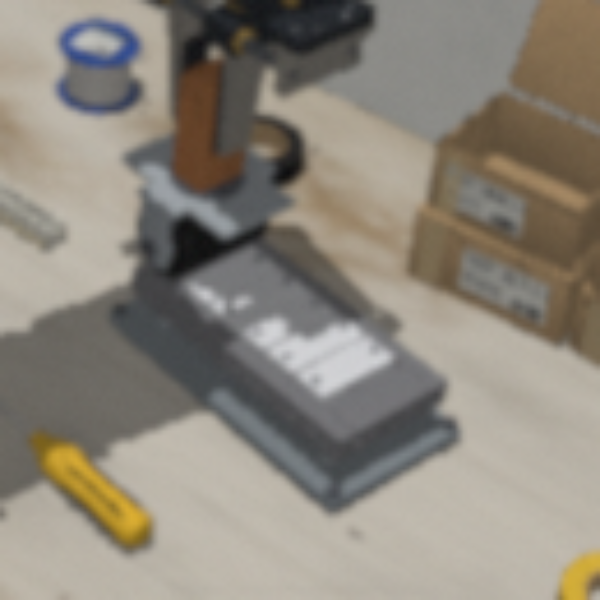

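```bash
python3 - <<'E'
from h import *
from station import bot,viewer
B=(0.4915,-0.246,-0.191)
def s(n):
    st=bot.read_state(); print(n,round(st['time_s'],2),st['position'].round(4),st['ft_force'].round(2),st['ft_torque'].round(3),round(st['finger_gap'],3)); return st
a=pose(*B,[(0,.081,.163)])[0]
s('pre');bot.move_l(a,max_speed=.02); 
for i in range(3): bot.hold(.1); s('press')
E
```

```text
pre 13.57 [ 0.5068 -0.1664  0.1697] [ 2.35 -0.67  1.22] [-0.188 -0.568  0.007] 0.324
press 14.13 [ 0.507  -0.1665  0.1633] [-0.9  -0.04  7.05] [ 0.006 -0.031  0.032] 0.328
press 14.23 [ 0.5071 -0.1665  0.1633] [-0.18  1.09  6.51] [ 0.067 -0.085  0.003] 0.324
press 14.33 [ 0.507  -0.1665  0.1633] [-0.8   0.34  7.09] [ 0.022 -0.08  -0.008] 0.321
```

```bash
python3 - <<'E'
from h import *
from station import bot,viewer
B=(0.4915,-0.246,-0.191)
def s(n):
    st=bot.read_state(); print(n,round(st['time_s'],2),st['position'].round(4),st['ft_force'].round(2),st['ft_torque'].round(3),round(st['finger_gap'],3)); return st
b=pose(*B,[(0,-.081,.1628)])[0]
bot.move_l(b,max_speed=.045); s('end')
bot.hold(.2); s('end')
im=viewer.camera("side");cv2.imwrite("pics/s6.png",cv2.resize(im[100:250,210:360,::-1],(600,600)))
im=viewer.camera("scene");cv2.imwrite("pics/s7.png",cv2.resize(im[180:310,270:400,::-1],(600,600)))
E
```

```text
end 18.08 [ 0.4765 -0.3257  0.1632] [ 0.67 -0.46  7.77] [ 0.029 -0.203 -0.033] 0.328
end 18.28 [ 0.4765 -0.3257  0.1632] [0.82 0.62 7.81] [ 0.032 -0.128 -0.042] 0.322
```

View pics/s6.png

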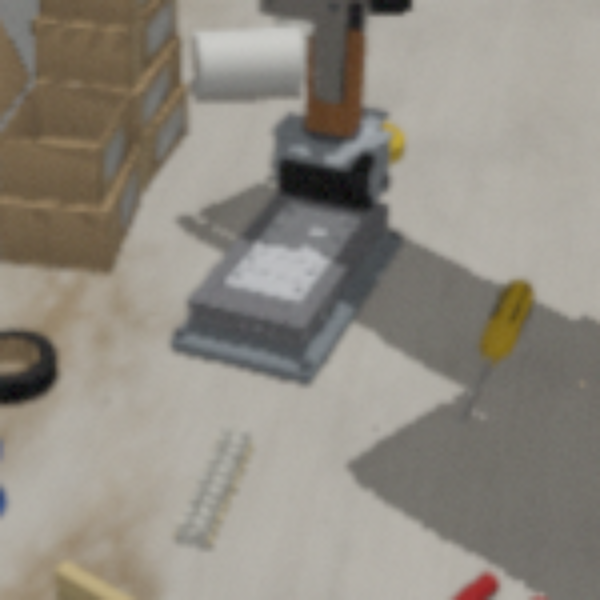

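View pics/s7.png

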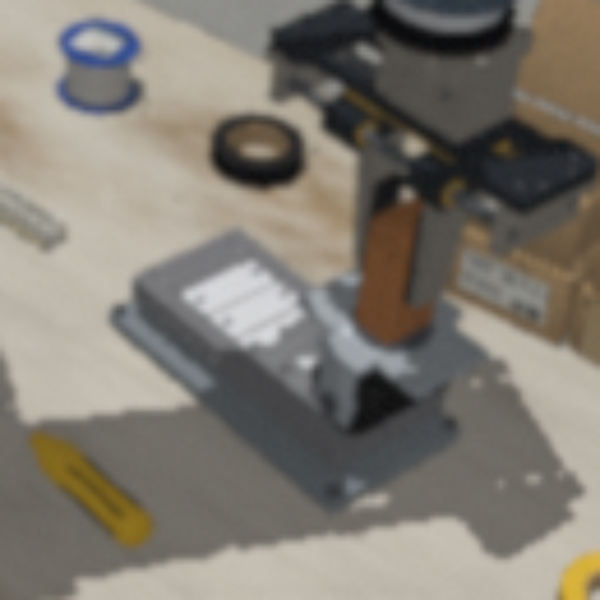

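```bash
python3 - <<'E'
from h import *
from station import bot,viewer
def s(n):
    st=bot.read_state(); print(n,round(st['time_s'],2),st['position'].round(4),st['ft_force'].round(2),st['ft_torque'].round(3),round(st['finger_gap'],3)); return st
st=bot.read_state(); b=st['position'].copy(); b[2]=.235
bot.move_l(b,max_speed=.08); s('lift')
bot.reach([.5224,.2005,.231],ori(-.434)); bot.hold(.3); s('over rest')
for c in ("side","scene","wrist"):
    im=viewer.camera(c); cv2.imwrite(f"pics/{c}8.png",im[:,:,::-1])
def crop(f,x,y,w,h,k,o): cv2.imwrite(o,cv2.resize(cv2.imread(f)[y:y+h,x:x+w],None,fx=k,fy=k,interpolation=cv2.INTER_CUBIC))
crop("pics/scene8.png",285,220,95,75,8,"pics/c8.png")
a=cv2.imread("pics/side0.png")[135:200,245:325];b=cv2.imread("pics/side8.png")[135:200,245:325]
cv2.imwrite("pics/c9.png",cv2.resize(np.hstack([a,b]),None,fx=5,fy=5,interpolation=cv2.INTER_CUBIC))
cv2.imwrite("pics/w8b.png",cv2.resize(cv2.imread("pics/wrist8.png"),(800,600)))
E
```

```text
lift 19.43 [ 0.4761 -0.3255  0.2344] [ 0.46 -0.21 -4.22] [-0.034  0.002 -0.004] 0.326
over rest 21.64 [0.5226 0.2    0.231 ] [ 0.03 -0.3  -5.28] [-0.097 -0.018  0.016] 0.325
```

View pics/c8.png

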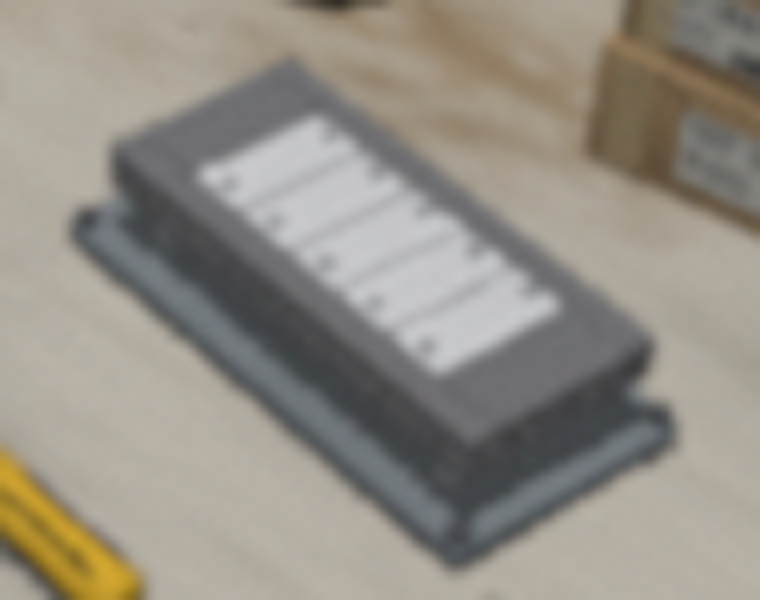

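View pics/c9.png

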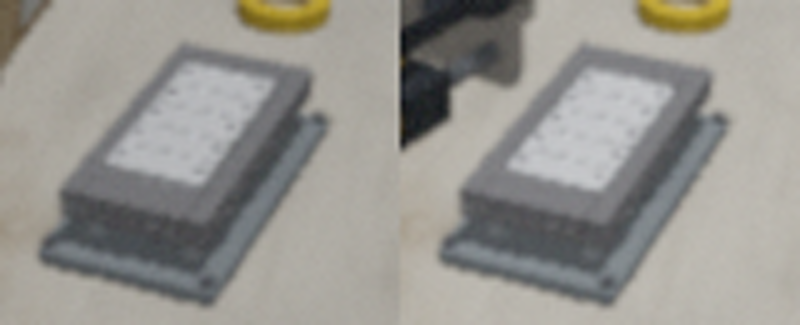

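View pics/w8b.png

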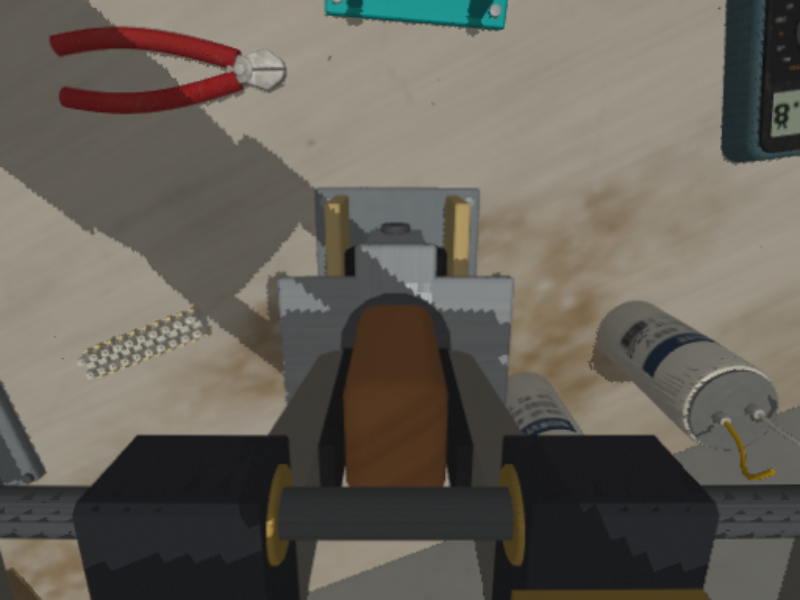

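```bash
python3 - <<'E'
from h import *
from station import viewer
a=cv2.imread("pics/scene0.png",0).astype(np.float32);b=cv2.imread("pics/scene8.png",0).astype(np.float32)
p=params(viewer,'scene')
for y in (-52,-26,0,26,52):
    X=pose(.4912,-.2465,-.191,np.array([(-18,y,54),(-18,y,50),(18,y,54),(18,y,50)])/1000); u=proj(p,X)
    for k in (0,2):
        c=u[k].round().astype(int); w=8
        # minimise over subpixel shift along expected dir
        d=u[k+1]-u[k]; best=[]
        for f in np.arange(-.2,1.5,.05):
            M=np.float32([[1,0,d[0]*f],[0,1,d[1]*f]]); s=cv2.warpAffine(a,M,(512,384),flags=cv2.INTER_CUBIC)
            best.append((np.abs(s-b)[c[1]-w+2:c[1]+w,c[0]-w:c[0]+w].mean(),f*4))
        print(y,k,d.round(2),round(min(best)[1],2))
E
```

```text
-52 0 [-0.16  1.08] 4.8
-52 2 [-0.17  1.07] 4.0
-26 0 [-0.14  1.07] 4.8
-26 2 [-0.16  1.07] 3.0
0 0 [-0.13  1.07] 4.6
0 2 [-0.14  1.06] 3.0
26 0 [-0.12  1.06] 5.0
26 2 [-0.13  1.06] 3.4
52 0 [-0.1   1.06] 3.8
52 2 [-0.12  1.05] 3.4
```

```bash
python3 - <<'E'
from h import *
from station import bot,viewer
def s(n):
    st=bot.read_state(); print(n,round(st['time_s'],2),st['position'].round(4),st['ft_force'].round(2),st['ft_torque'].round(3),round(st['finger_gap'],3)); return st
print(bot.move_l([.5224,.2005,.138],max_speed=.06,ori=ori(-.434),contact_N=4)); s('near')
bot.hold(.2); s('near')
print(bot.move_l([.5224,.2005,.129],max_speed=.012,contact_N=3)); s('contact'); bot.hold(.2); s('c')
im=viewer.camera("wrist");cv2.imwrite("pics/w9.png",cv2.resize(im[:,:,::-1],(800,600)))
im=viewer.camera("side");cv2.imwrite("pics/s9.png",cv2.resize(im[215:315,185:275,::-1],(540,600)))
E
```

```text
False
near 23.49 [0.5226 0.2006 0.1384] [-0.44 -0.57 -5.3 ] [-0.014 -0.005  0.024] 0.324
near 23.69 [0.5225 0.2005 0.1382] [-0.16 -1.21 -4.48] [-0.03   0.     0.007] 0.326
True
contact 24.28 [0.5224 0.2005 0.1309] [0.18 0.9  4.62] [-0.166  0.187 -0.039] 0.324
c 24.48 [0.5224 0.2005 0.1309] [-0.13  0.53  5.19] [-0.209  0.217 -0.038] 0.323
```

View pics/s9.png

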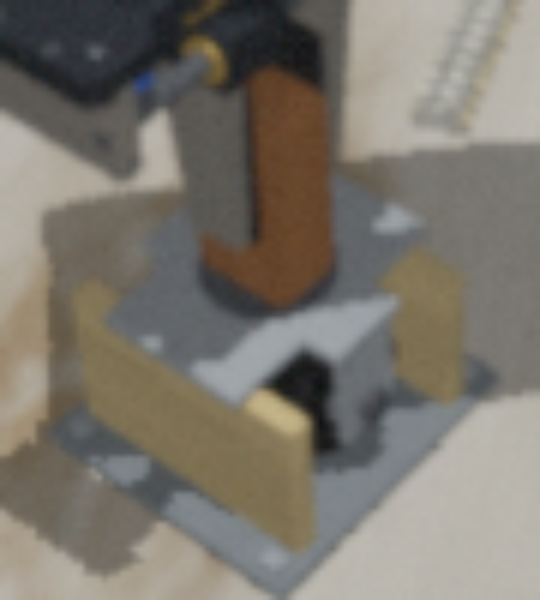

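View pics/w9.png

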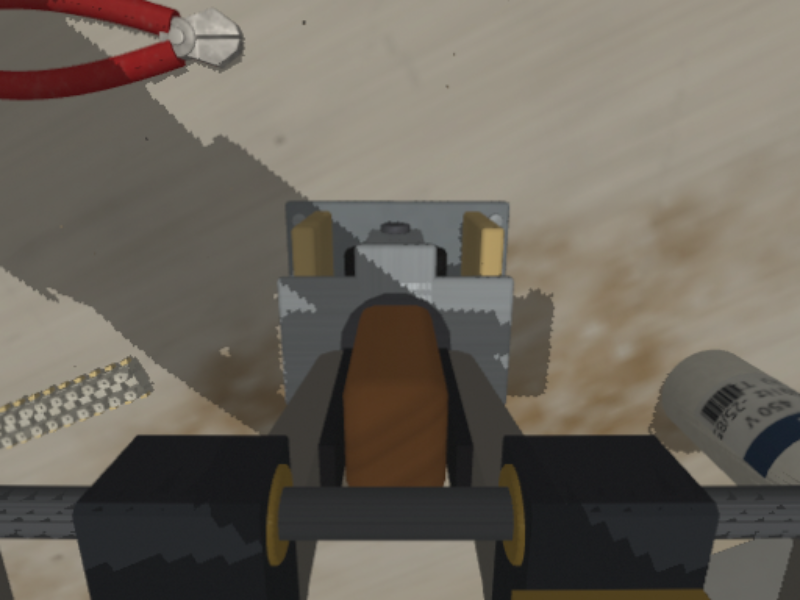

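```bash
python3 - <<'E'
from h import *
from station import bot,viewer
def s(n):
    st=bot.read_state(); print(n,round(st['time_s'],2),st['position'].round(4),st['ft_force'].round(2),round(st['finger_gap'],3)); return st
bot.grip(0.75,squeeze=10); s('open'); 
bot.move_l([.5224,.2005,.28],max_speed=.1); s('up')
bot.reach([.42,.20,.33],ori(0)); s('clear')
for c in ("side","scene","wrist"):
    im=viewer.camera(c); cv2.imwrite(f"pics/{c}10.png",im[:,:,::-1])
k=[cv2.resize(cv2.imread(f"pics/side{i}.png")[205:325,180:280],None,fx=4,fy=4,interpolation=cv2.INTER_CUBIC) for i in ("0","10")]
cv2.imwrite("pics/s11.png",np.hstack(k))
k=[cv2.resize(cv2.imread(f"pics/{i}.png")[165:285,195:315],None,fx=3.3,fy=3.3,interpolation=cv2.INTER_CUBIC) for i in ("w0","wrist10")]
cv2.imwrite("pics/w11.png",np.hstack(k))
cv2.imwrite("pics/sc11.png",cv2.resize(cv2.imread("pics/scene10.png"),(800,600)))
E
```

```text
open 25.3 [0.5214 0.2001 0.1299] [-0.53 -0.73 -0.14] 0.751
up 26.95 [0.5221 0.2004 0.2793] [ 0.14  0.8  -0.28] 0.752
clear 27.48 [0.42   0.2002 0.3302] [ 0.45  0.18 -0.11] 0.748
```

View pics/s11.png

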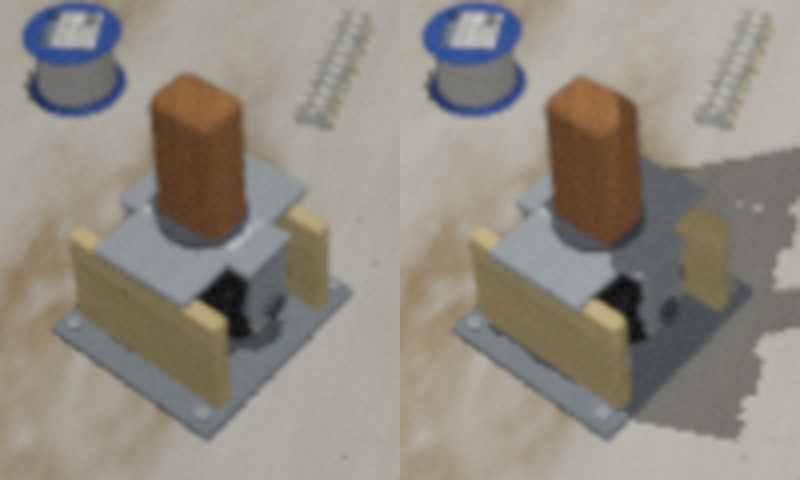

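View pics/w11.png

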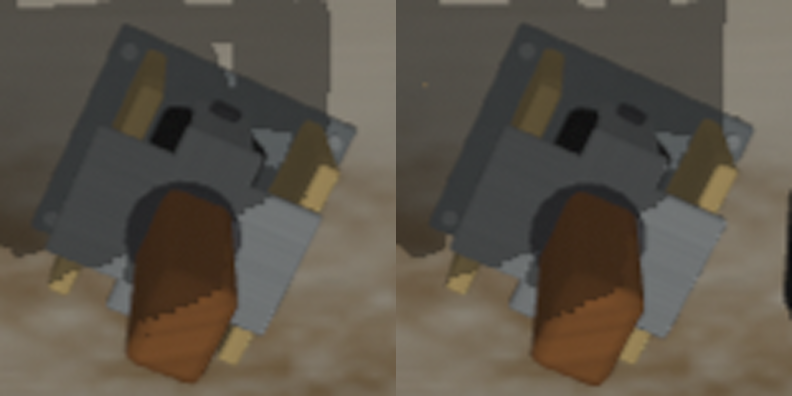

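View pics/sc11.png

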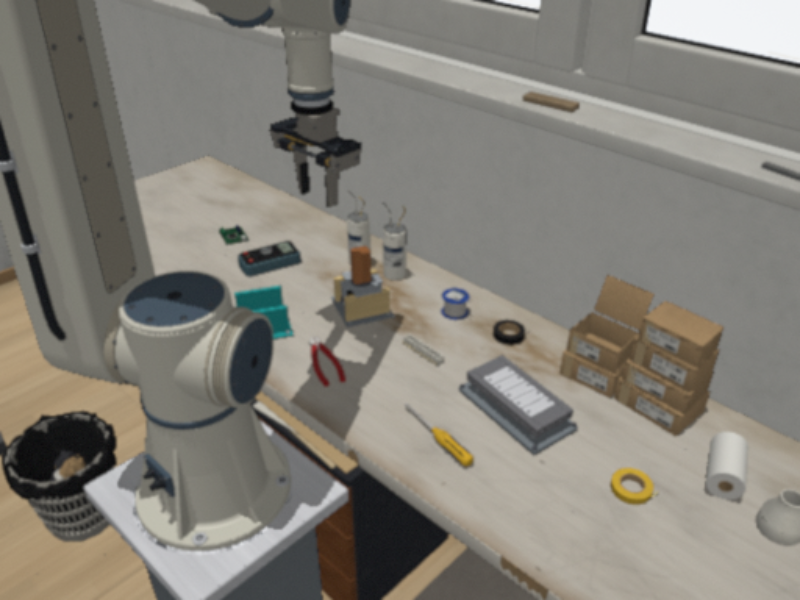

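The roller hangs upright on the grey, plywood-railed rest, with its pose nearly as it was. The bystanders haven't moved, and the robot is clear.

```bash
python3 -c "
from station import hand_in
print(hand_in())"
```

```text
the job is handed in; nothing more can be done
None
```

I picked the roller up by its handle from the grey rest (not the turquoise look-alike) and rolled it once over the five strips, from the +y end to the −y end. I then hung it back on the rest, let go and handed the job in at about 27.5 s.

**Pressure:** The bed force was about 11 N just before the pass and about 12 N just after, which is roughly 7–8 mm of the 15 mm travel. I kept the tool at a constant height during the pass but did not read the force mid-roll.

**Strips:** Comparing pictures from before and after, all five strips sank about 4 mm. Single readings scattered from 3.0 to 5.0 mm, because 4 mm is only about 1 pixel there. So flush fits the pictures, but I could not measure it to the millimetre.

**Rest and bench:** The last pictures show the roller upright on both rails, within a few millimetres of where it started. The other things on the bench look unmoved, and no check failed.

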